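Fetch the wet-glazed vase from the drying stand with tongs

TASK

The little blue vase under the overhanging shelf of the drying stand is freshly glazed, so take it only with the glaze tongs: pick up the tongs by their black grips, reach in through the open front so that the orange jaws stand either side of the vase, squeeze the tongs on it and lift it off the board while it is still under the shelf. Then draw it out through the front, clear of the stand, and finish while still holding it upright in the tongs, its foot at least 10 cm above the worktop. Never touch the vase with the robot, do not tip it over, and leave the other things where they lie.

Things in the scene. Friction and masses are not known exactly. Their poses are not given: they have to be found in the camera images.
- tongs: Spring-opened steel glaze tongs with black grips and orange jaws, lying flat, jaws open: 245 mm long, 0.13 kg, balanced within 20 mm of the origin. Origin: on the underside, midway between the two grips; x points along the tongs to the jaws, z up. Squeezing the grips together closes both arms equally about a hinge at x = -85 mm, with 4 N of spring at each grip when open, 10 N when closed on the vase.
- tongs_grip (a point): Point midway between the two black grips, half-way up them (20 mm above the tongs' origin). Grips: upright plates, x -30 to 30 mm, z 0 to 40 mm. Over their outer faces: 57 mm in the middle when open (wider towards the jaws), 38 mm and parallel when closed on the vase, 26 mm shut. Squeezed to about 50 mm the tongs can be carried with jaws open; a grip of 20 to 40 N closes them well on the vase.
- tongs_jaws (a point): Point midway between the jaws, half-way up them: x = 130 mm, z = 17 mm in the tongs' frame. The jaws are flat orange pads, x 114 to 146 mm, z 0 to 34 mm, 81 mm apart when open, about 63 mm apart with the grips squeezed to 50 mm; every 1 mm less over the grips brings them about 2.5 mm closer.
- tongs_left (a joint): Closing angle of each tongs arm: 0 = fully open (as it starts), about 0.11 rad = closed on the vase, 0.18 rad = shut.
- vase: Small blue glazed bud vase, standing upright on the stand's base board under the overhang: straight-sided, 34 mm in diameter up to 46 mm, narrow neck, 62 mm tall, about 60 g. Origin: centre of its underside, z up.
- stand: Fixed stand. Origin: centre of its underside; x points from its open front to its back. Base board 120 (x) by 150 (y) by 12 mm; an equal shelf board over it, underside 117, top 129 mm up (a shell and brooch on it, 17 mm high), on two 30 mm posts at x = 44, y = -55 and 55 mm. Front edges at x = -60 mm; front and sides open. The vase stands at x = -35 to -10 mm, within 20 mm of the middle in y.
- banding_wheel: Fixed grey turntable, an obstacle beside the way to the stand: round foot 132 mm across, slim column, head plate 205 mm across from 85 to 115 mm above the worktop. Origin: on its axis, at worktop level.
- mini_vice: Small blue vice fixed to the worktop, an obstacle: 76 mm tall; from its origin it reaches 72 mm towards the robot (T-bar, 85 mm wide, 46 mm up), 72 mm away from it and 40 mm to each side. Origin: at worktop level.
- wood_stamp: turned wooden stamp, 33 mm wide, 62 mm tall, standing; bystander. Origin: centre of its underside.
- wood_rib: flat wooden rib, 58x109x8 mm, lying; bystander. Origin: centre of its underside.
- rubber_kidney: flat red kidney-shaped scraper, 52x100x8 mm, lying; bystander. Origin: centre of its underside.
- ring_cutter_large: metal ring cutter, 67 mm across, 22 mm tall; bystander. Origin: centre of its underside.
- ring_cutter_small: metal ring cutter, 47 mm across, 18 mm tall; bystander. Origin: centre of its underside.
- loop_tool: wooden-handled wire loop tool, 24x186x10 mm, lying; bystander. Origin: centre of its underside.

How it is judged:
By the outcome, as a careful person would: the job done as asked, in the order asked, and still so for the second after the job is handed in, while the arm keeps its last pose, push and grip.
It also fails if it takes over 48 s, if anything falls off the work surface, if the arm or the gripper's body presses on something with over 40 N, if the wrist force passes 120 N, or if a joint passes its speed limit or range.

ROBOT

A 7-joint arm with a two-finger parallel gripper is mounted at the origin on a cart in front of the work surface, level with it; the furniture and walls round the work are solid. World frame = base frame: x ahead of the robot, y to its left, z up, the work surface at z = 0. Lengths are in m, angles in rad, forces in N, time in s.
With the tool pointing down it reaches from about 0.4 to 0.85 m from the base axis. Payload 10.4 kg.
Tool frame: the origin (TCP) lies on the centre line of the jaws, within the pads' length; the fingertips stand r.tip_extent ahead of it and the grasp point (between the pads) lies 8 mm behind it (r.tip_extent is the distance from the TCP to the fingertips, in m); z points along the fingers, y is the direction in which the jaws open and shut (so a half turn about z gives the same grasp; the last joint's range is limited). The gripper opens to 87 mm and grips with 3 to 60 N. Pads are 19 mm wide; open, the fingers measure 117 mm over their backs; the gripper's body (75 mm by 190 mm) begins 51 mm behind the grasp point.
Start: joints at [1.099, 0.332, -0.065, 1.46, 0.022, 1.35, -0.088], TCP at [0.271, -0.563, 0.203] pointing down, gripper open.
Joint ranges: [-2.6, 2.6], [-0.5, 2.12], [-1.47, 1.34], [0.16, 2.42], [-1.27, 4.41], [0.06, 2.06], [-2.6, 2.6]. Speed limits (rad/s): [2.22, 2.22, 2.79, 2.79, 3.14, 3.14, 3.14].

INTERFACE

Orientations are given as a unit quaternion [x, y, z, w].
In Python, from bench import r gives the robot as it stands.
- The arm moves only by the shell command python3 -m jog 'ROWS' [FORCE]. ROWS is JSON, a list of rows, each a list of 7 numbers: the shift along the tool's x, y, z in cm, then the turn, a rotation vector about the tool's x, y, z in rad, then the opening, from -1 (shut) to 1 (fully open). In form: [[tx, ty, tz, wx, wy, wz, jaw], ...]. A call has 1 to 20 rows; each row shifts and turns the commanded pose from where the row before left it, along the tool's axes as they then stand; what a row does not reach is not made up. A row lasts 1/8 s, in which the tool goes at most 62.5 mm and 10.7 degrees, less where a joint would pass 70% of its speed; a pose out of reach is approached as far as the arm can. A call with a gripper value outside its range is refused whole. The fingers move at their own pace and stop on an object; FORCE is the grip in N (left out, the last holds). Time passes only in rows, so rows that do not move let the fingers close. It gives the time, the measured TCP pose, the force and the opening at its end, in the units of the state.
- r.read_state(): the state, without advancing time (a new reading comes with each control period).
- r.camera(name): name is "scene" or "top"; returns a dict with "frame" (420x560x3 uint8, red, green, blue), "fx", "fy", "cx", "cy" (pixels), "camera_from_world" (4x4, takes a point from world to camera coordinates). Camera axes: x right, y down, z forward; pixel columns grow to the right and rows downward; lengths in m; the calibration is good to about 2 mm. A picture is of the moment at which its call begins. There is no depth.
- r.close_job(): hands the job in, once; it reports no verdict.
Trained networks look in a picture, given as the dict that the camera call returned (one of the last four; its "shot" number tells which), for a name from the list of things; names that differ only in an ending like _2 or _b are one class to them, and where a whole thing is asked for, a point or a joint stands for the part that bears it (a point fixed in the world has none). Each returns a list of dicts, best first, with "score" (0 to 1); they miss things now and then, are a little off and sometimes report something else, mostly with a low value. They report only what shows in the picture. A call takes as long as a camera call.
- r.search_frame(picture, thing): "rect" ([left, top, right, bottom] in pixels, round what is visible of it).
The state is a dict: "time": time; "joint_positions": joint angles; "joint_vel": joint speeds; "joint_torque": joint torques, N m; "ee_pos": TCP position; "eef_rot": TCP orientation; "ft_force": force on the tool from outside, world axes, zero at the start; "torque": the same for the moment, N m; "width": finger opening in m.
Only numpy, scipy, OpenCV 4.12 (cv2) and the standard library are available. Lean on these libraries where they do the work, as an engineer would, in place of code of your own. Each camera call takes 0.05 s, during which the arm holds its last target.

## Working session

There is one attempt and no reset: what is moved stays moved. The work goes in short steps, Python scripts to look and compute and a shell command to move; the robot and the scene stay as the last step left them, time stands still between calls to the robot, and variables do not carry over. Pictures are saved under pics/ and viewed, and the job is handed in when it is done.

```bash
ls; mkdir -p pics
python3 - <<'E'
from bench import r
import cv2
s=r.read_state(); print({k:(v if not hasattr(v,'round') else v) for k,v in s.items()}, r.tip_extent)
for n in ["scene","top"]:
    p=r.camera(n); cv2.imwrite(f"pics/{n}0.png",p["frame"][:,:,::-1]); print(n,p["fx"],p["cx"],p["cy"],p["camera_from_world"])
    for t in ["tongs","tongs_grip","tongs_jaws","vase","stand","banding_wheel","mini_vice","wood_stamp","wood_rib","rubber_kidney","ring_cutter_large","ring_cutter_small","loop_tool"]:
        print(t,[(d["rect"],round(d["score"],2)) for d in r.search_frame(p,t)[:2]])
E
```

```text
pics
{'time': 0.0, 'joint_positions': array([ 1.099443  ,  0.33285244, -0.06470873,  1.46093312,  0.02162264,
        1.34986826, -0.08849946]), 'joint_vel': array([-9.11705868e-05,  3.23119366e-04,  5.58270346e-04, -5.67029872e-04,
       -7.41909842e-05,  8.08971723e-04,  1.42335646e-03]), 'joint_torque': array([ 1.36043677e-04, -6.23253322e+01,  2.48923281e-02, -3.89896595e+01,
       -6.14177040e-02,  3.97632702e-02,  1.35941045e-04]), 'ee_pos': array([ 0.27097021, -0.56276176,  0.20177002]), 'eef_rot': array([ 9.74928913e-01,  2.22515503e-01, -1.91302508e-04, -6.55049906e-04]), 'ft_force': array([ 0.28503845, -0.30408157,  0.63726723]), 'torque': array([-0.00945997, -0.06510116, -0.05522139]), 'width': 0.08734765428595082} 0.011
scene 482.90051366368533 278.1989390920934 210.86442282250528 [[-0.60119824 -0.79888888  0.01836397  0.34514622]
 [-0.3977279   0.27921715 -0.8739853   0.25368859]
 [ 0.6930896  -0.53274229 -0.48560525  0.86604529]
 [ 0.          0.          0.          1.        ]]
tongs [([260.3, 213.0, 345.3, 267.0], 0.95), ([373.1, 189.1, 388.9, 205.1], 0.54)]
tongs_
[... 672 characters left out ...]
0.01032199 -0.98942546  1.09430695]
 [ 0.          0.          0.          1.        ]]
tongs [([242.7, 237.6, 330.9, 274.3], 0.57)]
tongs_grip [([238.9, 242.4, 328.6, 277.6], 0.85)]
tongs_jaws [([239.9, 238.9, 332.5, 275.3], 0.95)]
vase [([144.4, 232.1, 204.7, 289.5], 0.18)]
stand [([144.8, 231.6, 204.7, 291.4], 0.91)]
banding_wheel [([351.0, 251.1, 387.6, 271.5], 0.52)]
mini_vice []
wood_stamp [([145.5, 184.7, 159.8, 195.9], 0.71)]
wood_rib [([278.9, 189.6, 315.5, 206.0], 0.8)]
rubber_kidney [([352.6, 250.6, 388.1, 275.1], 0.69)]
ring_cutter_large [([288.9, 140.9, 304.4, 168.2], 0.45)]
ring_cutter_small [([386.3, 224.9, 404.6, 241.7], 0.46)]
loop_tool [([337.8, 159.5, 359.9, 163.3], 0.73)]
```

Run:
```python
import cv2
a=cv2.imread("pics/scene0.png");cv2.imwrite("pics/s0z.png",cv2.resize(a[160:340,100:420],None,fx=2.5,fy=2.5,interpolation=2))
a=cv2.imread("pics/top0.png");cv2.imwrite("pics/t0z.png",cv2.resize(a[120:300,130:420],None,fx=2.7,fy=2.7,interpolation=2))
```

```text
(no output)
```

View pics/scene0.png

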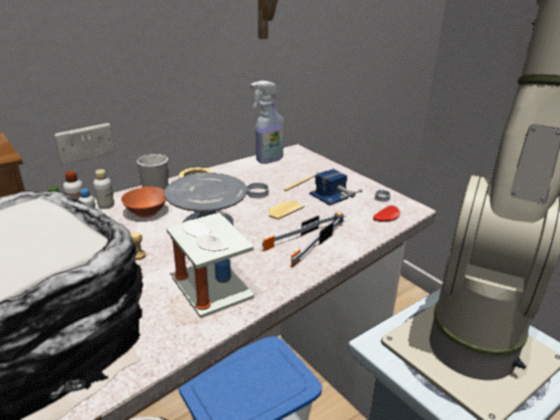

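View pics/s0z.png

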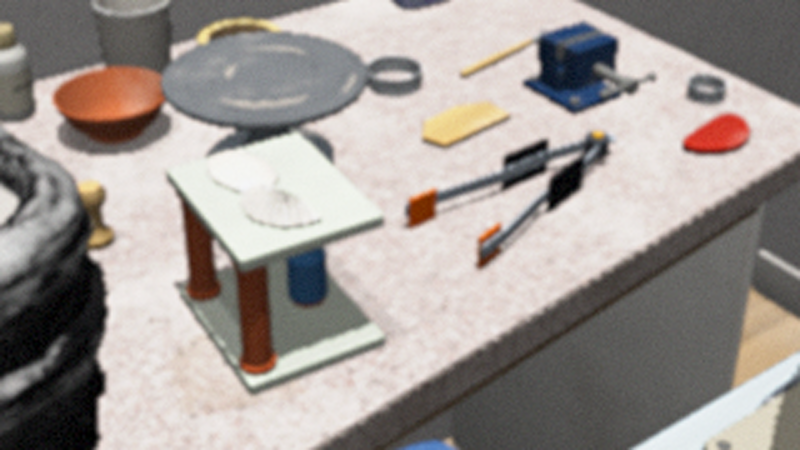

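View pics/top0.png

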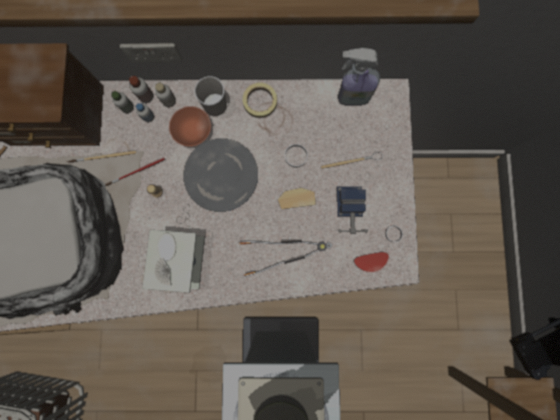

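View pics/t0z.png

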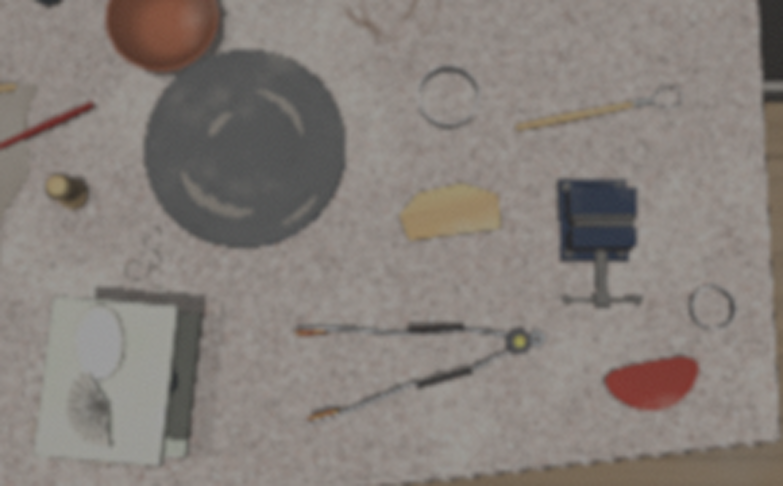

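The top view shows the tongs with the hinge at (322,246) and jaws near (245,242) and (250,273). The stand is at (172,262) with its open front facing right (−y), and the vase shows in the scene view at (222,271). Next I fit poses.

```bash
cat > h.py <<'E'
import numpy as np, cv2
def proj(p,P):
    P=np.atleast_2d(P); c=P@p["camera_from_world"][:3,:3].T+p["camera_from_world"][:3,3]
    return np.c_[p["fx"]*c[:,0]/c[:,2]+p["cx"],p["fy"]*c[:,1]/c[:,2]+p["cy"]]
def ray(p,uv,z):
    T=p["camera_from_world"];R=T[:3,:3];o=-R.T@T[:3,3]
    d=R.T@np.array([(uv[0]-p["cx"])/p["fx"],(uv[1]-p["cy"])/p["fy"],1]); return o+d*(z-o[2])/d[2]
def rz(y): c,s=np.cos(y),np.sin(y); return np.array([[c,-s,0],[s,c,0],[0,0,1]])
E
python3 - <<'E'
from bench import r
from h import *
p=r.camera("top"); s=r.camera("scene")
np.savez("cams.npz",**{n+k:np.array(v[k]) for n,v in(("t",p),("s",s)) for k in("frame","fx","fy","cx","cy","camera_from_world")})
# orange + black blobs
for n,q,box in(("top",p,(235,230,335,285)),("scene",s,(255,205,350,272))):
    f=q["frame"][box[1]:box[3],box[0]:box[2]]; h=cv2.cvtColor(f,cv2.COLOR_RGB2HSV)
    for nm,m in(("or",((h[...,0]<16)&(h[...,1]>120)&(h[...,2]>70))),("bl",(h[...,2]<(52 if n=="top" else 60)))):
        k,l,st,c=cv2.connectedComponentsWithStats(m.astype(np.uint8))
        print(n,nm,[(np.round(c[i]+box[:2],1).tolist(),st[i].tolist()) for i in range(1,k) if st[i,4]>5])
for uv,z in(((291.1,241.1),.04),((294.4,259.6),.04),((321.9,246.3),.03),((244.8,242.6),.034),((250,273),.034)): print(ray(p,uv,z).round(4))
# wheel, stand corners shelf-top, posts
for nm,uv,z in(("wheel L",(183.7,175),.115),("wheel R",(258,175),.115),("wheel T",(221,138),.115),("wheel B",(221,211.5),.115)): print(nm,ray(p,uv,z).round(4))
for uv in((149.5,229.5),(196,233),(190,292),(143.5,289)): print("shelf",ray(p,uv,.129).round(4))
E
```

```text
top or []
top bl []
scene or [([268.5, 242.7], [9, 31, 11, 15, 113]), ([295.5, 253.0], [37, 45, 8, 7, 21]), ([294.8, 262.7], [37, 55, 7, 6, 15])]
scene bl [([309.7, 220.9], [47, 12, 16, 9, 44]), ([335.0, 218.0], [79, 12, 3, 3, 7]), ([340.2, 220.3], [84, 13, 3, 5, 10]), ([325.7, 233.0], [64, 19, 14, 19, 146]), ([309.5, 229.8], [47, 21, 16, 9, 44])]
[ 0.4838 -0.0308  0.04  ]
[ 0.433  -0.0395  0.04  ]
[ 0.4697 -0.1168  0.03  ]
[0.4802 0.0981 0.034 ]
[0.3966 0.083  0.034 ]
wheel L [0.6554 0.2553 0.115 ]
wheel R [0.6547 0.0578 0.115 ]
wheel T [0.7567 0.1579 0.115 ]
wheel B [0.5574 0.1543 0.115 ]
shelf [0.5095 0.3356 0.129 ]
shelf [0.5002 0.2155 0.129 ]
shelf [0.3519 0.2266 0.129 ]
shelf [0.3594 0.3442 0.129 ]
```

```bash
cat >> h.py <<'E'
def load():
    d=np.load("cams.npz"); return {n:{k:d[n+k] for k in("frame","fx","fy","cx","cy","camera_from_world")} for n in"ts"}
def tongsP(x,y,yaw,th=0):
    L=[]
    def arm(pts):
        o=[]
        for q in pts:
            v=np.array(q,float)-[-.085,0,0]; sgn=np.sign(q[1]); o.append(rz(-sgn*th)@v+[-.085,0,0])
        return o
    a=np.arctan2(.0285-.019,.085) # open vs closed angle ~0.11
    for sg in(1,-1):
        # grip outer face parallel at th=.11, offset .019 ; build at closed, rotate open
        for pts in([(-.03,.019),(.03,.019)],[(.114,.017),(.146,.017)]):
            for z in((0,.04) if pts[0][0]<0 else (0,.034)):
                P=[]
                for (px,py) in pts:
                    v=rz(sg*(.11-th))@np.array([px+.085,sg*py,0])+[-.085,0,z]
                    P.append(rz(yaw)@v+[x,y,0])
                L.append(np.array(P))
    L.append(np.array([rz(yaw)@[-.085,0,0]+[x,y,0],rz(yaw)@[-.085,0,.04]+[x,y,0]]))
    return L
def standP(x,y,yaw):
    L=[]
    for z in(0,.012,.117,.129):
        c=np.array([(-.06,-.075,z),(.06,-.075,z),(.06,.075,z),(-.06,.075,z),(-.06,-.075,z)]); L.append(c@rz(yaw).T+[x,y,0])
    return L
def circ(x,y,z,rad):
    t=np.linspace(0,2*np.pi,40); return np.c_[x+rad*np.cos(t),y+rad*np.sin(t),0*t+z]
def draw(p,lines,box,f,fn,cols=None):
    im=cv2.resize(p["frame"][box[1]:box[3],box[0]:box[2],::-1],None,fx=f,fy=f,interpolation=cv2.INTER_CUBIC)
    if im.mean()<90: im=cv2.convertScaleAbs(im,alpha=1.7)
    for l in lines:
        uv=((proj(p,l)-[box[0],box[1]]+.5)*f)
        cv2.polylines(im,[np.round(uv*8).astype(np.int32)],False,(0,255,0),1,cv2.LINE_AA,3)
    cv2.imwrite(fn,im)
E
cat > ov.py <<'E'
import sys
from h import *
def go(T,S,V,tag):
    c=load()
    T=tongsP(*T);S=standP(*S);V=[circ(*V,z,rr) for z,rr in((.012,.017),(.058,.017))]
    draw(c["t"],T,(235,230,335,285),7.5,f"pics/{tag}tt.png")
    draw(c["s"],T,(255,205,350,272),8,f"pics/{tag}ts.png")
    draw(c["t"],S+V,(135,220,215,300),7,f"pics/{tag}st.png")
    draw(c["s"],S+V,(155,205,260,315),5.4,f"pics/{tag}ss.png")
E
python3 - <<'E'
from ov import *
c=load()
print([ray(c["s"],(222.5,u),.012).round(4) for u in(276,278,280)])
go((.458,-.0355,1.72),(.430,.2805,np.pi/2-.07),ray(c["s"],(222.5,277.5),.012)[:2],"a")
E
```

```text
[array([0.4384, 0.2511, 0.012 ]), array([0.4324, 0.2548, 0.012 ]), array([0.4264, 0.2584, 0.012 ])]
```

View pics/att.png

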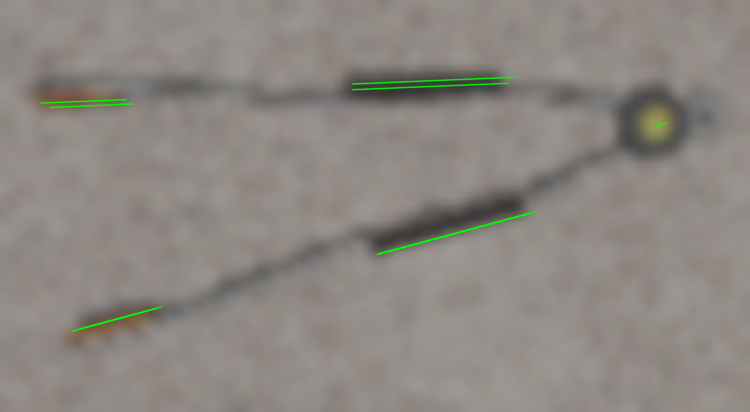

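View pics/ats.png

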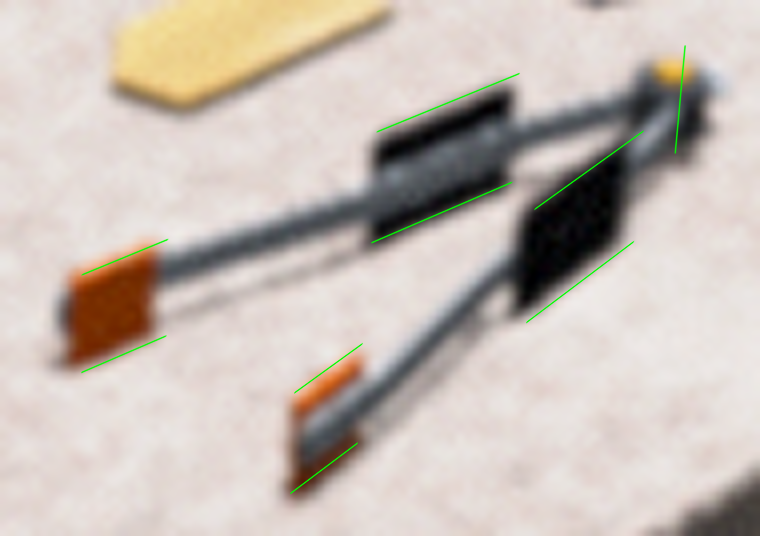

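View pics/ast.png

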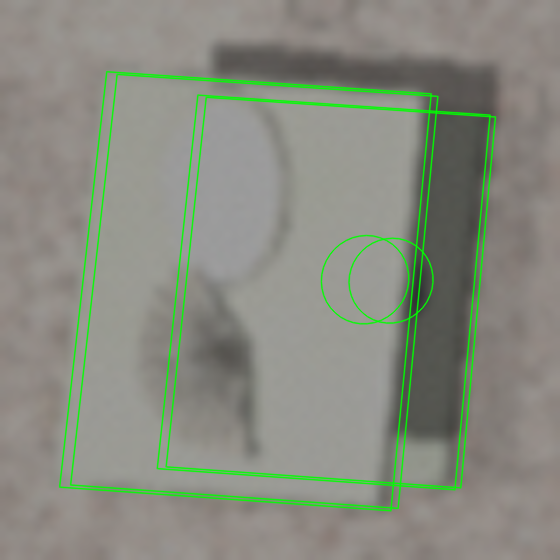

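View pics/ass.png

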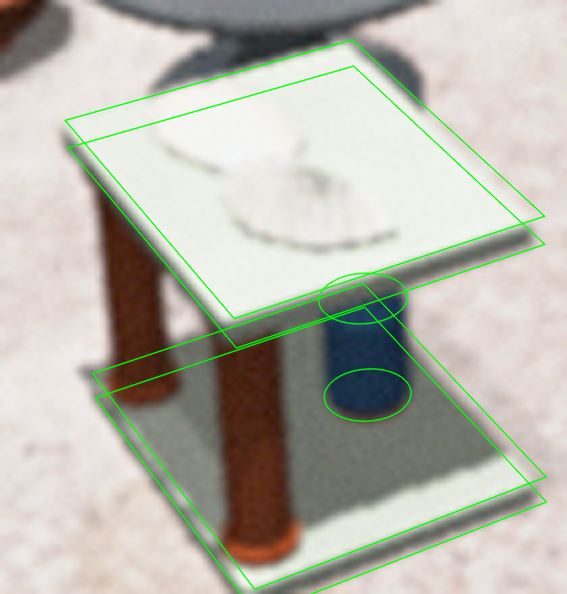

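Run:
```python
from ov import *
from scipy.optimize import least_squares
c=load()
u=lambda z,b,f:(np.array(z)/f+np.array(b)-.5)
def R(q):
    return lambda loc:rz(q[2])@np.array(loc)+[q[0],q[1],0]
# stand: x back; corners. top-image: right side=front, up=+x world = stand -y? 
top=[((-.06,-.075,.129),u((178,305),(130,120),2.7)),((-.06,.075,.129),u((163,464),(130,120),2.7)),((.06,.075,.129),u((38,457),(130,120),2.7)),((.06,-.075,.129),u((53,297),(130,120),2.7))]
sc=[((-.06,.075,.129),u((533,224),(155,205),5.4)),((-.06,.075,.012),u((531,486),(155,205),5.4)),((.06,-.075,.129),u((63,128),(155,205),5.4)),((-.06,-.075,.129),u((350,42),(155,205),5.4))]
def cost(q,tt=top,ss=sc):
    f=R(q); return np.concatenate([proj(c["t"],f(l))[0]-z for l,z in tt]+[proj(c["s"],f(l))[0]-z for l,z in ss])
s=least_squares(cost,[.43,.28,1.5],loss="soft_l1");print("stand",s.x.round(4),cost(s.x).round(1))
# tongs
tl=tongsP(0,0,0)
P={i:l for i,l in enumerate(tl)}  # order: sg=+1: grip z0,z.04,jaw z0,z.034; sg=-1 ...
b,f=(255,205),8
# sg=+1 (y left of tongs => world -x): lower arm in top / near arm in scene
so=[(P[0][1],u((518,315),b,f)),(P[1][1],u((523,210),b,f)),(P[0][0],u((624,240),b,f)),(P[1][0],u((622,140),b,f)),
    (P[2][1],u((292,497),b,f)),(P[3][1],u((292,405),b,f)),
    (P[4+2][1],u((67,365),b,f)),(P[7][1],u((67,272),b,f)),(P[6][0],u((157,335),b,f)),(P[7][0],u((157,245),b,f)),
    (P[5][0],u((512,90),b,f)),(P[5][1],u((375,143),b,f))]
b,f=(235,230),7.5
to=[(P[1][1],u((375,250),b,f)),(P[1][0],u((524,206),b,f)),(P[5][1],u((352,75),b,f)),(P[5][0],u((510,78),b,f)),(np.array([-.085,0,.035]),u((655,122),b,f)),(P[7][1],u((40,102),b,f)),(P[3][1],u((78,325),b,f))]
s2=least_squares(lambda q:cost(q,to,so),[.458,-.035,1.72],loss="soft_l1");print("tongs",s2.x.round(4));print(cost(s2.x,to,so).reshape(-1,2).round(1).tolist())
for a,bb in((to,[]),([],so)): print(least_squares(lambda q:cost(q,a,bb),[.458,-.035,1.72]).x.round(4))
for a,bb in((top,[]),([],sc)): print(least_squares(lambda q:cost(q,a,bb),[.43,.28,1.5]).x.round(4))
# vase: foot left/right edges & bottom in scene
b,f=(155,205),5.4
L,Rr,B=u((324,0),b,f)[0],u((407,0),b,f)[0],u((0,416),b,f)[1]
def vc(q):
    uv=proj(c["s"],circ(q[0],q[1],.012,.017)); return [uv[:,0].min()-L,uv[:,0].max()-Rr,uv[:,1].max()-B]
v=least_squares(vc,[.43,.255]);print("vase",v.x.round(4),v.fun)
print("vase in stand",rz(-s.x[2])@np.append(v.x-s.x[:2],0))
go(s2.x,s.x,v.x,"b")
w=[]
```

```text
stand [0.4304 0.2828 1.4919] [-0.1  0.4 -0.8  1.1 -1.8 -0.2 -0.1 -0.2  0.8 -1.   1.5 -1.2 -0.6 -1.5
 -0.3 -0.2]
tongs [ 0.4592 -0.0334  1.7226]
[[-0.4, 0.1], [0.8, 0.2], [-0.8, 0.7], [-0.3, -0.6], [0.5, -0.4], [-0.8, -0.2], [-1.6, 0.4], [0.1, 0.9], [0.4, -0.1], [0.2, 0.2], [1.6, -1.1], [-1.1, -0.4], [-0.7, -1.5], [0.8, 1.0], [0.9, 0.4], [0.1, 0.2], [0.3, -0.6], [-0.1, -2.1], [-0.8, -1.4]]
[ 0.4593 -0.0344  1.7202]
[ 0.4585 -0.0322  1.7268]
[0.4312 0.2811 1.5114]
[0.4286 0.2851 1.4749]
vase [0.4369 0.2528] [-0.33261542  0.3338239  -0.01547527]
vase in stand [-0.02940567 -0.00877916  0.        ]
```

View pics/bts.png

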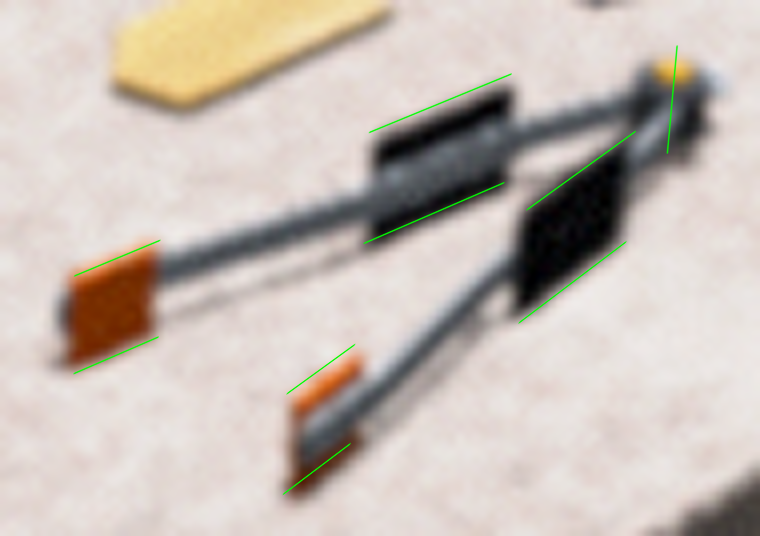

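View pics/btt.png

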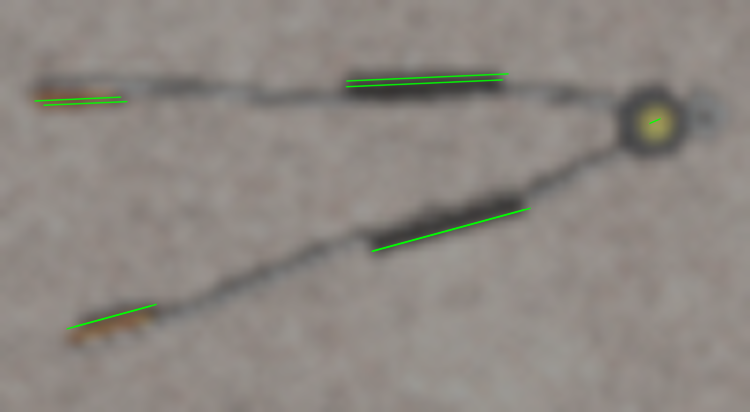

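View pics/bss.png

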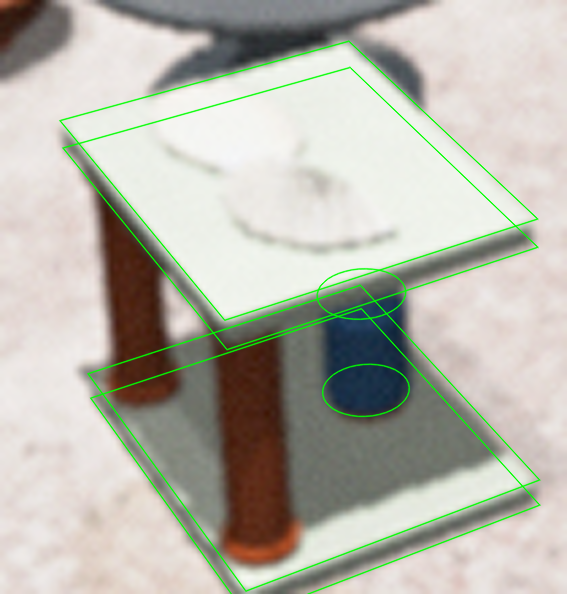

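View pics/bst.png

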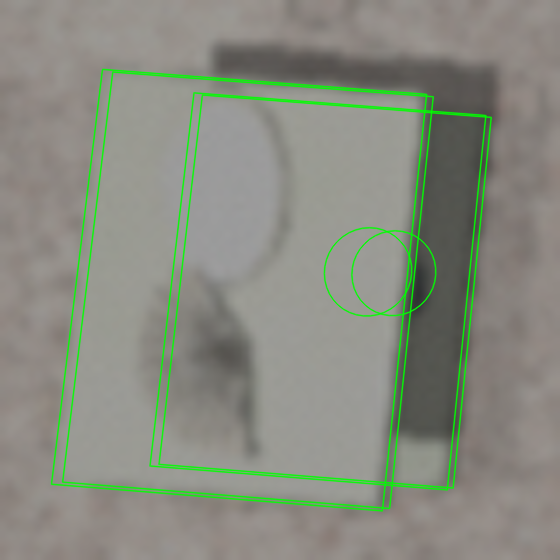

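The fits agree to about 2 mm. Tongs are at (0.459,−0.033) with yaw 1.723, the vase at about (0.435,0.254), and the stand's front faces −y. First I turn the tool, then travel to above the grips.

```bash
python3 -m jog '[[0,0,0,0,0,-0.182,1],[0,0,0,0,0,-0.182,1],[0,0,0,0,0,-0.182,1],[0,0,0,0,0,-0.182,1],[0,0,0,0,0,-0.182,1],[0,0,0,0,0,-0.182,1],[0,0,0,0,0,-0.182,1]]' 20
python3 -m jog '[[4.13,2.2,0.6,0,0,0,1],[4.13,2.2,0.6,0,0,0,1],[4.13,2.2,0.6,0,0,0,1],[4.13,2.2,0.6,0,0,0,1],[4.13,2.2,0.6,0,0,0,1],[4.13,2.2,0.6,0,0,0,1],[4.13,2.2,0.6,0,0,0,1],[4.13,2.2,0.6,0,0,0,1],[4.13,2.2,0.6,0,0,0,1],[4.13,2.2,0.6,0,0,0,1],[4.13,2.2,0.6,0,0,0,1],[4.13,2.2,0.6,0,0,0,1],[0,0,0,0,0,0,1],[0,0,0,0,0,0,1]]'
cat > st.py <<'E'
from bench import r
from h import *
from scipy.spatial.transform import Rotation as Ro
def delta(x,y,z,yaw):
    s=r.read_state(); R=Ro.from_quat(s["eef_rot"]); 
    Rt=np.c_[[np.cos(yaw),np.sin(yaw),0],[np.sin(yaw),-np.cos(yaw),0],[0,0,-1]]
    print("t",round(s["time"],2),"pos",s["ee_pos"].round(4),"yaw",np.arctan2(*R.as_matrix()[1::-1,0]).round(4),"tilt",R.as_matrix()[:,2].round(3),"F",s["ft_force"].round(1),"w",round(s["width"],4),"q",s["joint_positions"].round(2))
    print("delta tool cm",(100*R.as_matrix().T@(np.array([x,y,z])-s["ee_pos"])).round(2),"rot",(R.inv()*Ro.from_matrix(Rt)).as_rotvec().round(3))
E
python3 -c "
from st import *
delta(.459,-.0335,.016,1.7226)"
```

```text
time: 2.38
ee_pos: [0.2712, -0.5631, 0.2026]
eef_rot: [0.649, 0.761, -0.0, 0.0]
ft_force: [0.1, 0.1, -0.2]
width: 0.087
time: 4.12
ee_pos: [0.457, -0.0338, 0.1306]
eef_rot: [0.651, 0.759, -0.0, 0.0]
ft_force: [0.1, -0.3, 0.1]
width: 0.0874
t 4.12 pos [ 0.457  -0.0338  0.1306] yaw 1.7227 tilt [-0. -0. -1.] F [ 0.1 -0.3  0.1] w 0.0874 q [ 0.69  0.07 -0.73  1.94  0.05  1.15  0.09]
delta tool cm [1.000e-02 2.100e-01 1.146e+01] rot [-0.  0.  0.]
```

```bash
python3 -m jog '[[0,0.1,2.2,0,0,0,1],[0,0.1,2.2,0,0,0,1],[0,0,2.2,0,0,0,1],[0,0,0,0,0,0,1]]'
python3 - <<'E'
from bench import r
from h import *
p=r.camera("top"); s=r.camera("scene")
a=cv2.resize(p["frame"][225:295,230:340,::-1],None,fx=5,fy=5,interpolation=2)
b=cv2.resize(s["frame"][170:280,240:400,::-1],None,fx=4.4,fy=4.4,interpolation=2)
cv2.imwrite("pics/c1.png",cv2.convertScaleAbs(a,alpha=1.6));cv2.imwrite("pics/c2.png",b)
E
```

```text
time: 4.62
ee_pos: [0.4578, -0.0342, 0.0635]
eef_rot: [0.652, 0.758, -0.001, -0.001]
ft_force: [0.7, 0.2, -0.5]
width: 0.0871
```

View pics/c1.png

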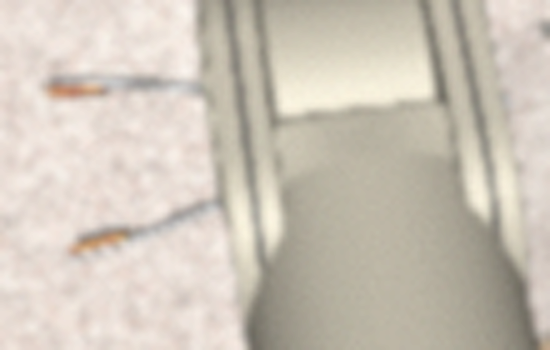

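View pics/c2.png

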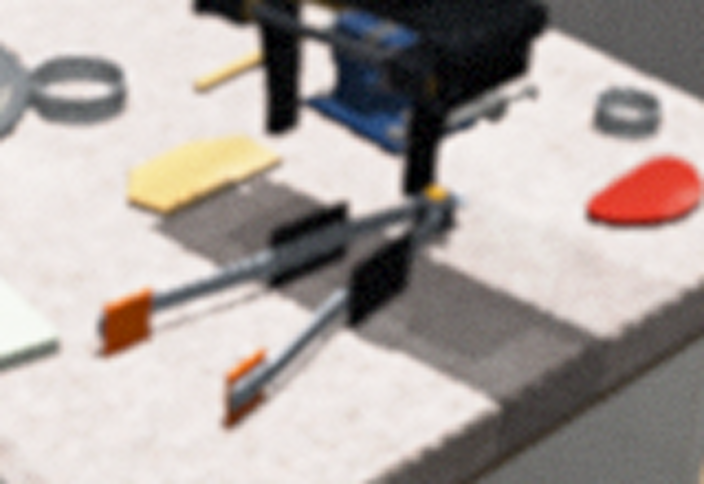

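Run:
```python
from st import *
c=load()["s"]
s=r.read_state();R=Ro.from_quat(s["eef_rot"]).as_matrix()
for sg in(1,-1):
    for dz in(.011,.0585): 
        P=s["ee_pos"]+R@[0,sg*.051,dz]; print(sg,dz,P.round(3),((proj(c,P)[0]-[240,170]+.5)*4.4).round(0))
for l in tongsP(.4592,-.0334,1.7226): print(((proj(c,l)-[240,170]+.5)*4.4).round(0).tolist())
```

```text
1 0.011 [ 0.51  -0.026  0.054] [277. 175.]
1 0.0585 [ 0.51  -0.026  0.007] [273. 247.]
-1 0.011 [ 0.409 -0.041  0.054] [418. 242.]
-1 0.0585 [ 0.409 -0.041  0.007] [411. 316.]
[[410.0, 287.0], [351.0, 331.0]]
[[415.0, 226.0], [356.0, 269.0]]
[[258.0, 398.0], [222.0, 426.0]]
[[261.0, 343.0], [224.0, 370.0]]
[[343.0, 254.0], [266.0, 288.0]]
[[347.0, 194.0], [269.0, 227.0]]
[[153.0, 339.0], [106.0, 359.0]]
[[154.0, 286.0], [107.0, 306.0]]
[[433.0, 238.0], [438.0, 179.0]]
```

Run:
```python
from st import *
s=r.camera("scene")
b=cv2.resize(s["frame"][165:245,285:360,::-1],None,fx=7.5,fy=7.5,interpolation=2)
cv2.imwrite("pics/c3.png",b)
delta(.459,-.0335,.016,1.7226)
```

```text
t 4.78 pos [ 0.4596 -0.0336  0.0655] yaw 1.7218 tilt [ 0.001 -0.    -1.   ] F [ 0.9 -0.3  0.1] w 0.087 q [ 0.66  0.17 -0.73  2.01  0.13  1.01  0.02]
delta tool cm [ 0.02 -0.07  4.95] rot [ 0.001  0.001 -0.001]
```

View pics/c3.png

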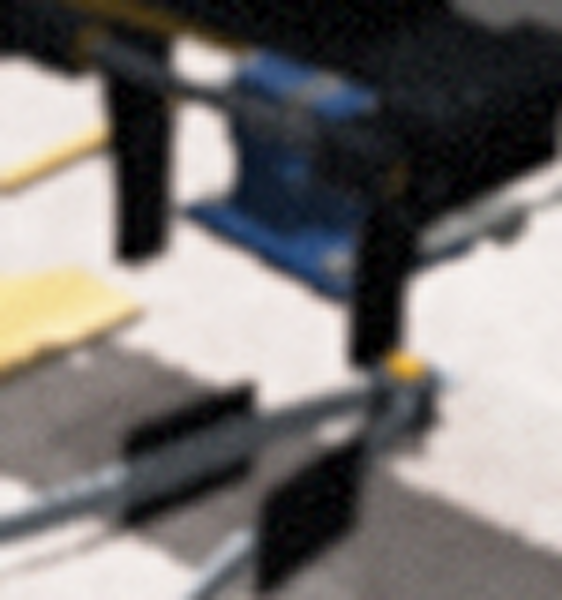

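Run:
```python
from st import *
p=r.camera("top"); s=r.camera("scene")
ax=np.array([[.4596,-.0336,z] for z in np.arange(.05,.45,.05)])
R=Ro.from_quat(r.read_state()["eef_rot"]).as_matrix()
body=[]
for z in(.0655+.059,):
    c=[(-.0375,-.095),(.0375,-.095),(.0375,.095),(-.0375,.095),(-.0375,-.095)]
    body.append(np.array([np.array([.4596,-.0336,z])+R@[a,b,0] for a,b in c]))
    body.append(body[0]+[0,0,.1])
fg=[np.array([np.array([.4596,-.0336,.0655])+R@[a,sg*b,zz] for a,b,zz in((0,.0435,.011),(0,.0585,.011),(0,.0585,-.059),(0,.0435,-.059),(0,.0435,.011))]) for sg in(1,-1)]
draw(s,[ax]+body+fg,(240,60,440,260),3,"pics/d1.png")
draw(p,[ax]+body+fg,(180,130,400,330),3,"pics/d2.png")
```

```text
(no output)
```

View pics/d1.png

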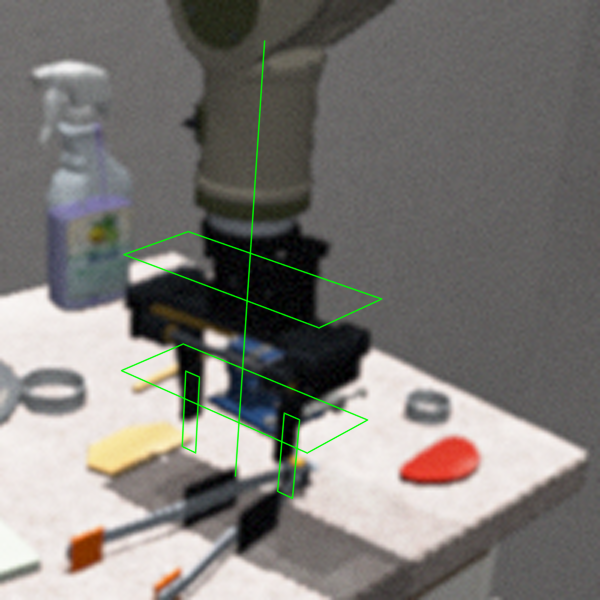

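View pics/d2.png

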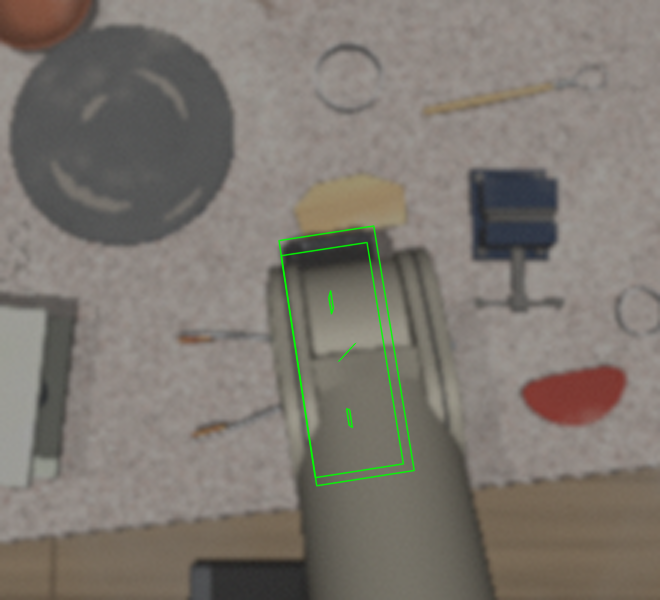

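Run:
```python
from st import *
p=r.camera("top");s=r.camera("scene")
draw(p,[],(265,180,325,240),10,"pics/e1.png")
draw(s,[],(275,120,375,220),6,"pics/e2.png")
T=p["camera_from_world"];print("topcam",(-T[:3,:3].T@T[:3,3]).round(3))
```

```text
topcam [0.424 0.    1.168]
```

View pics/e1.png

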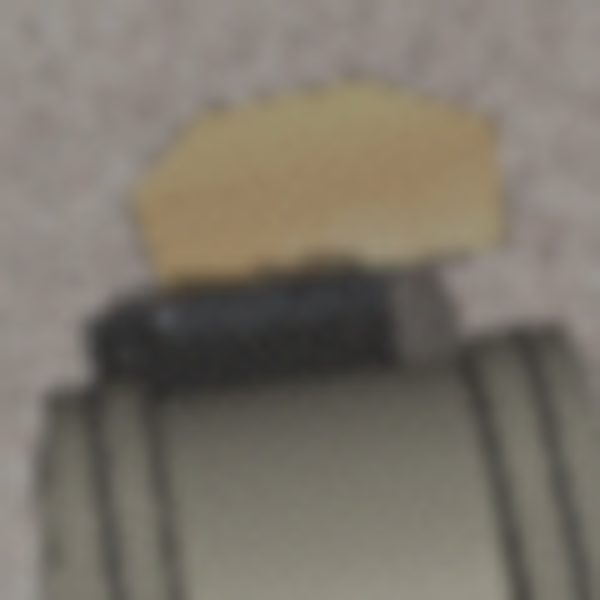

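View pics/e2.png

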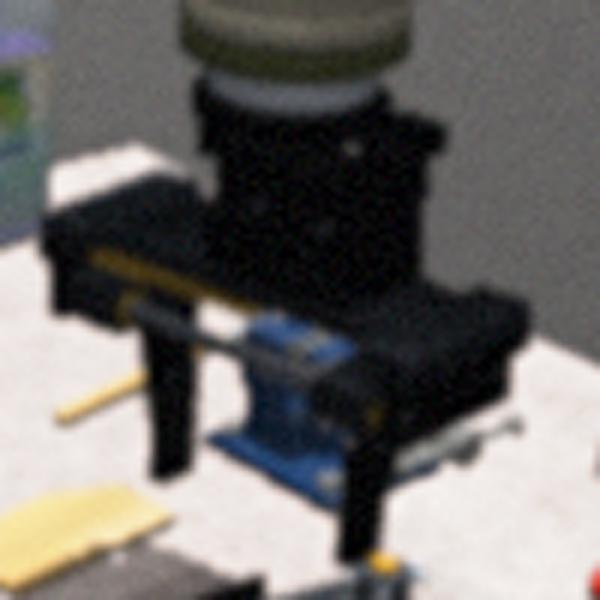

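The top view agrees with the reported xy. In the scene view the gripper looks roughly 3 cm higher than reported, so I'll descend to the nominal height, which is safe either way, and look again.

```bash
python3 -m jog '[[0,0,1.7,0,0,0,1],[0,0,1.6,0,0,0,1],[0,0,1.6,0,0,0,1],[0,0,0,0,0,0,1],[0,0,0,0,0,0,1]]'
python3 - <<'E'
from st import *
delta(.459,-.0335,.016,1.7226)
s=r.camera("scene")
draw(s,[],(270,150,370,250),6,"pics/e3.png")
E
```

```text
time: 5.6
ee_pos: [0.4592, -0.0328, 0.0156]
eef_rot: [0.651, 0.759, 0.0, -0.0]
ft_force: [0.4, 0.0, 0.3]
width: 0.087
t 5.6 pos [ 0.4592 -0.0328  0.0156] yaw 1.7231 tilt [ 0.  0. -1.] F [0.4 0.  0.3] w 0.087 q [ 0.63  0.25 -0.71  2.05  0.21  0.91 -0.04]
delta tool cm [-0.07 -0.03 -0.04] rot [ 0. -0.  0.]
```

View pics/e3.png

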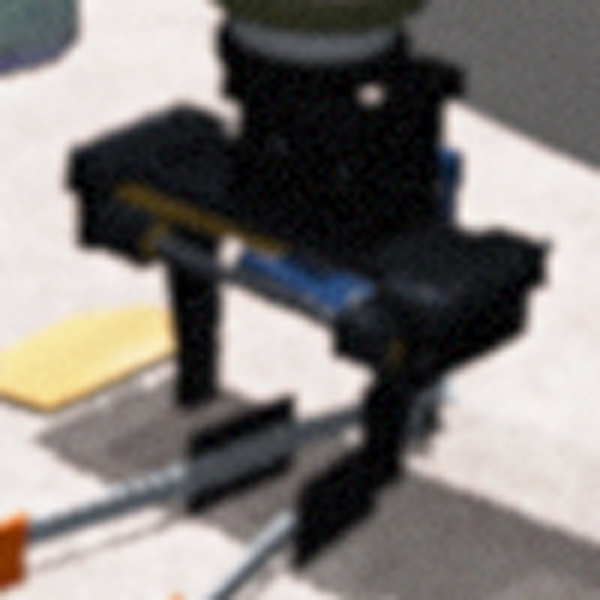

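```bash
python3 -m jog '[[0,0,0.3,0,0,0,1],[0,0,0,0,0,0,1]]'; python3 -m jog '[[0,0,0.15,0,0,0,1],[0,0,0,0,0,0,1]]'; python3 -m jog '[[0,0,0.15,0,0,0,1],[0,0,0,0,0,0,1]]'
```

```text
time: 5.9
ee_pos: [0.4591, -0.033, 0.0126]
eef_rot: [0.651, 0.759, -0.0, 0.0]
ft_force: [-0.9, 0.3, 0.1]
width: 0.087
time: 6.15
ee_pos: [0.459, -0.033, 0.011]
eef_rot: [0.651, 0.759, -0.0, 0.0]
ft_force: [0.1, -0.1, -0.3]
width: 0.087
time: 6.4
ee_pos: [0.459, -0.033, 0.0094]
eef_rot: [0.651, 0.759, -0.0, -0.0]
ft_force: [-0.4, 0.3, -0.0]
width: 0.087
```

No contact, although the tips are nominally 2 mm below the table. So the height offset is real, and I'll keep going down in small guarded steps.

```bash
python3 -m jog '[[0,0,0.2,0,0,0,1],[0,0,0,0,0,0,1]]'; python3 -m jog '[[0,0,0.2,0,0,0,1],[0,0,0,0,0,0,1]]'; python3 -m jog '[[0,0,0.2,0,0,0,1],[0,0,0,0,0,0,1]]'
python3 - <<'E'
from st import *
s=r.camera("scene")
draw(s,[],(270,150,370,250),6,"pics/e4.png")
E
```

```text
time: 6.65
ee_pos: [0.459, -0.0329, 0.0074]
eef_rot: [0.651, 0.759, -0.0, -0.0]
ft_force: [0.5, -0.3, 0.2]
width: 0.0871
time: 6.9
ee_pos: [0.459, -0.0329, 0.0054]
eef_rot: [0.651, 0.759, -0.0, -0.0]
ft_force: [-0.0, -1.0, 0.2]
width: 0.087
time: 7.15
ee_pos: [0.459, -0.033, 0.0034]
eef_rot: [0.651, 0.759, -0.0, -0.0]
ft_force: [-0.0, 0.3, 0.0]
width: 0.0868
```

View pics/e4.png

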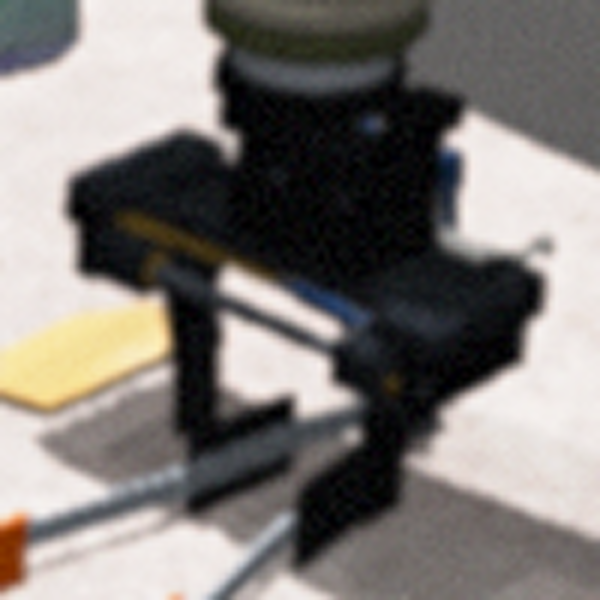

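```bash
python3 -m jog '[[0,0,0.4,0,0,0,1],[0,0,0,0,0,0,1]]'; python3 -m jog '[[0,0,0.3,0,0,0,1],[0,0,0,0,0,0,1]]'; python3 -m jog '[[0,0,0.3,0,0,0,1],[0,0,0,0,0,0,1]]'
python3 - <<'E'
from st import *
s=r.camera("scene")
draw(s,[],(270,150,370,250),6,"pics/e5.png")
p=r.camera("top")
draw(p,[],(235,180,335,280),6,"pics/e5t.png")
E
```

```text
time: 7.45
ee_pos: [0.4588, -0.0329, -0.0008]
eef_rot: [0.651, 0.759, -0.0, -0.0]
ft_force: [0.5, 0.1, 0.3]
width: 0.0868
time: 7.7
ee_pos: [0.4589, -0.0329, -0.0037]
eef_rot: [0.651, 0.759, -0.0, -0.0]
ft_force: [-0.7, 0.4, 0.2]
width: 0.087
time: 7.95
ee_pos: [0.4589, -0.0329, -0.0067]
eef_rot: [0.651, 0.759, -0.0, -0.0]
ft_force: [0.4, 0.5, -0.0]
width: 0.0872
```

View pics/e5.png

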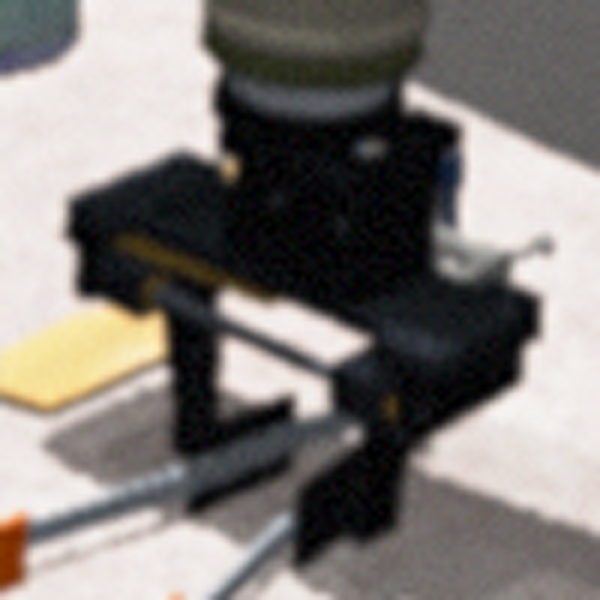

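View pics/e5t.png

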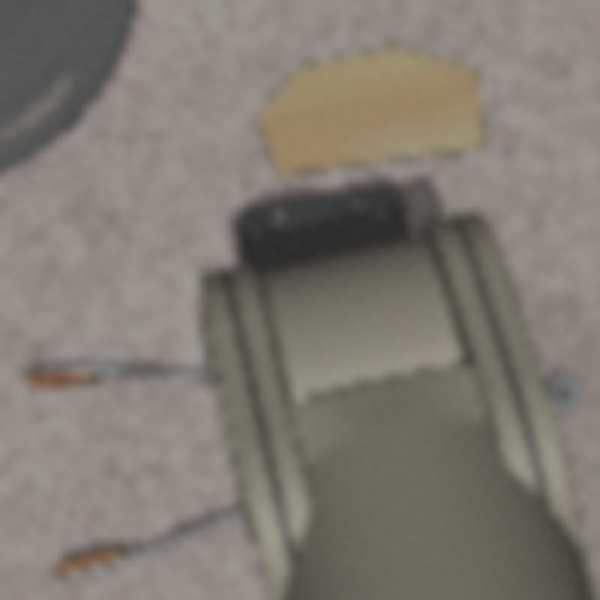

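```bash
python3 -m jog '[[0,0,0.3,0,0,0,1],[0,0,0,0,0,0,1]]'; python3 -m jog '[[0,0,0.2,0,0,0,1],[0,0,0,0,0,0,1]]'; python3 -m jog '[[0,0,0,0,0,0,0.4],[0,0,0,0,0,0,0.28],[0,0,0,0,0,0,0.18],[0,0,0,0,0,0,0.15],[0,0,0,0,0,0,0.15],[0,0,0,0,0,0,0.15]]' 20
python3 - <<'E'
from st import *
delta(.459,-.0335,-.012,1.7226)
s=r.camera("scene")
draw(s,[],(250,170,350,270),6,"pics/e6.png")
E
```

```text
time: 8.3
ee_pos: [0.4589, -0.0329, -0.0097]
eef_rot: [0.651, 0.759, -0.0, -0.0]
ft_force: [0.7, -0.2, -0.3]
width: 0.0866
time: 8.55
ee_pos: [0.459, -0.033, -0.0116]
eef_rot: [0.651, 0.759, -0.0, -0.0]
ft_force: [-0.8, 0.1, 0.0]
width: 0.0869
time: 9.3
ee_pos: [0.4591, -0.0329, -0.0114]
eef_rot: [0.651, 0.759, -0.0, 0.0]
ft_force: [0.6, 0.8, 0.1]
width: 0.0509
t 9.3 pos [ 0.4591 -0.0329 -0.0114] yaw 1.7229 tilt [ 0. -0. -1.] F [0.6 0.8 0.1] w 0.0509 q [ 0.61  0.3  -0.69  2.07  0.26  0.86 -0.08]
delta tool cm [-0.05 -0.02  0.06] rot [0. 0. 0.]
```

View pics/e6.png

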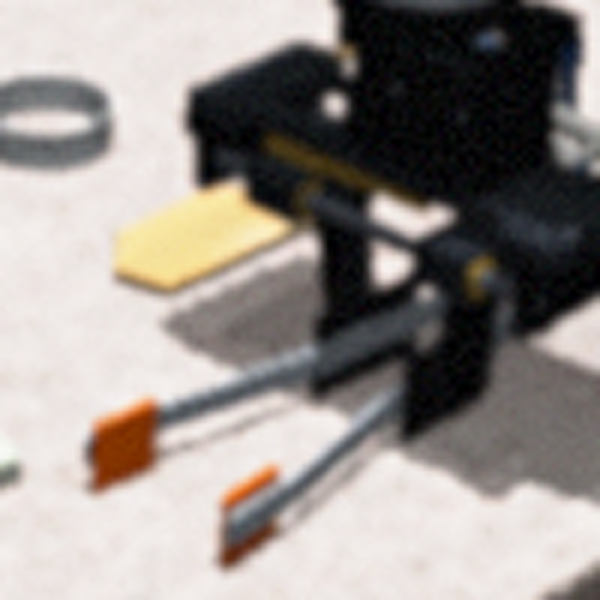

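```bash
python3 -m jog '[[0,0,-0.6,0,0,0,0.13],[0,0,-1,0,0,0,0.13],[0,0,-1,0,0,0,0.13],[0,0,0,0,0,0,0.13],[0,0,0,0,0,0,0.13]]'
python3 - <<'E'
from st import *
delta(.459,-.0335,-.012,1.7226)
s=r.camera("scene")
draw(s,[],(250,170,350,270),6,"pics/e7.png")
E
```

```text
time: 9.98
ee_pos: [0.459, -0.0331, 0.0146]
eef_rot: [0.651, 0.759, -0.0, 0.0]
ft_force: [0.1, -0.4, -1.1]
width: 0.0489
t 9.97 pos [ 0.459  -0.0331  0.0146] yaw 1.7226 tilt [ 0. -0. -1.] F [ 0.1 -0.4 -1.1] w 0.0489 q [ 0.63  0.26 -0.71  2.05  0.21  0.91 -0.04]
delta tool cm [-0.04 -0.01  2.66] rot [ 0.  0. -0.]
```

View pics/e7.png

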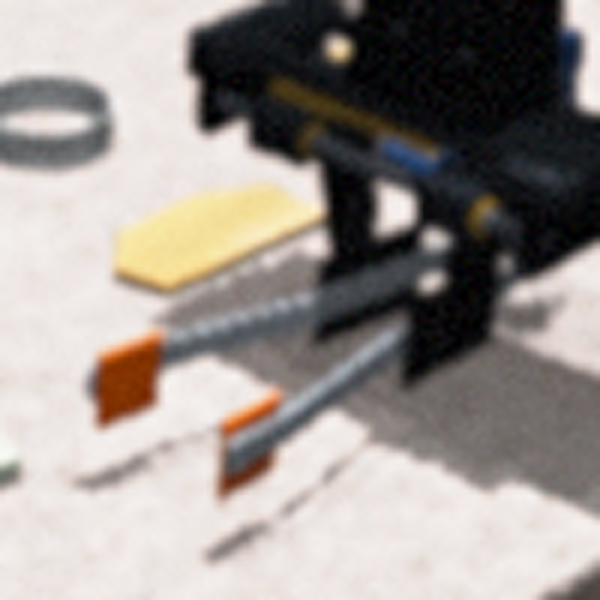

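Run:
```python
from st import *
p=r.camera("top"); s=r.camera("scene")
draw(p,[],(230,225,290,285),10,"pics/f1.png")
draw(s,[],(258,215,318,260),13,"pics/f2.png")
```

```text
(no output)
```

View pics/f1.png

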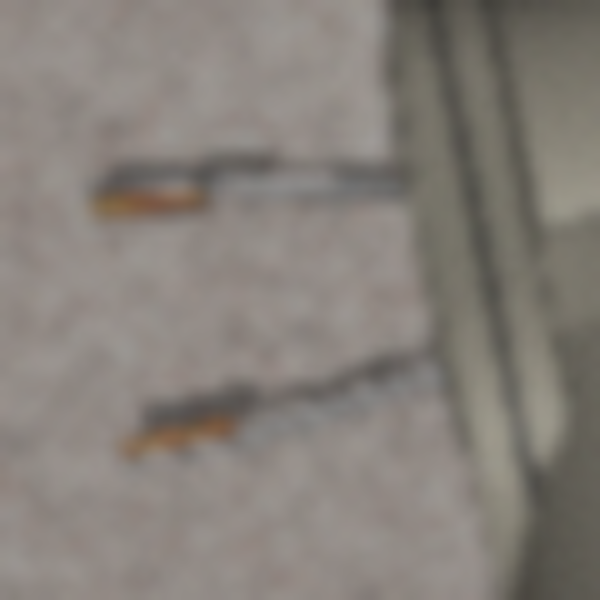

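View pics/f2.png

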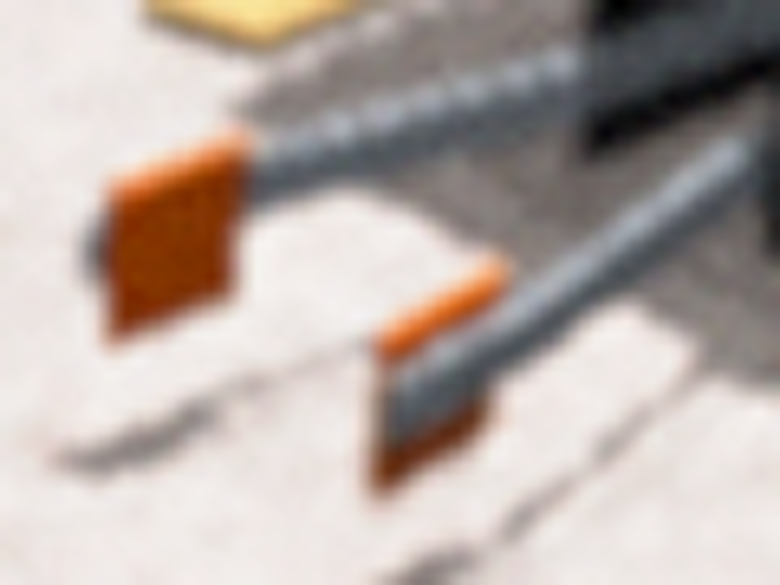

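```bash
cat > jf.py <<'E'
from h import *
from scipy.optimize import least_squares
c=load()
def jaw(q,sg,x,z):
    px,py,pz,yaw,pitch,half,ang=q
    # half = half gap at x=.130 ; ang = toe-out angle
    v=np.array([x,sg*(half+(x-.13)*np.tan(ang)),z])
    cp,sp=np.cos(pitch),np.sin(pitch)
    v=np.array([cp*v[0]-sp*v[2],v[1],sp*v[0]+cp*v[2]])
    return rz(yaw)@v+[px,py,pz]
def fit(obs,q0,prior,w):
    f=lambda q:np.concatenate([proj(c[n],jaw(q,sg,x,z))[0]-uv for n,sg,x,z,uv in obs]+[(np.array(q)-prior)*w])
    s=least_squares(f,q0,loss="soft_l1"); return s.x,f(s.x)
U=lambda z,b,f:np.array(z)/f+np.array(b)-.5
E
python3 - <<'E'
from jf import *
b=(258,215);S=lambda sg,x,z,uv:("s",sg,x,z,U(uv,b,13))
T=lambda sg,x,z,uv:("t",sg,x,z,U(uv,(230,225),10))
obs=[S(-1,.146,0,(112,340)),S(-1,.146,.034,(112,190)),S(-1,.114,.034,(247,140)),S(-1,.114,0,(232,295)),S(1,.146,0,(378,492)),S(1,.146,.034,(382,352)),S(1,.114,.034,(505,265)),
T(-1,.146,.034,(95,207)),T(-1,.114,.034,(207,203)),T(1,.146,.034,(125,450)),T(1,.114,.034,(237,427))]
q0=np.array([.459,-.033,.026,1.7226,0,.032,.07]);w=np.array([0,0,100,0,0,0,10.])
x,res=fit(obs,q0,q0,w);print(x.round(4));print(res.reshape(-1)[:22].reshape(-1,2).round(1).tolist())
print("jaw centre",((jaw(x,1,.13,.017)+jaw(x,-1,.13,.017))/2).round(4))
E
```

```text
[ 0.46   -0.0356  0.0265  1.7157  0.0253  0.0321  0.0627]
[[-0.3, 1.0], [0.1, -0.1], [0.2, -0.6], [0.9, 0.1], [-0.2, 1.0], [0.2, -1.3], [-0.0, 0.1], [-0.6, -0.1], [0.0, -0.6], [-0.3, 0.1], [0.2, -0.1]]
jaw centre [0.4413 0.0926 0.0468]
```

Run:
```python
from st import *
c=load()
for x in(.430,.433,.436): print(x,proj(c["t"],np.array([[x,.2528,.03],[x,.2528-.017,.03],[x,.2528-.017,.058]])).round(1).tolist())
draw(c["t"],[],(175,245,205,275),20,"pics/g1.png")
v=np.array([.435,.254]);yaw=1.5;d=np.array([np.cos(yaw),np.sin(yaw)]);n=np.array([d[1],-d[0]])
for back in(.11,0):
    t=v-(.1269+back)*d-.0015*n; print(t.round(4)); delta(*t,.007,yaw)
```

```text
0.43 [[189.2, 260.9], [195.3, 260.9], [193.2, 260.8]]
0.433 [[189.3, 259.8], [195.4, 259.8], [193.2, 259.7]]
0.436 [[189.3, 258.7], [195.4, 258.7], [193.3, 258.6]]
[0.4167 0.0178]
t 10.12 pos [ 0.4589 -0.033   0.0143] yaw 1.7228 tilt [-0.  0. -1.] F [ 0.9  0.7 -1.9] w 0.0491 q [ 0.63  0.26 -0.71  2.05  0.21  0.91 -0.04]
delta tool cm [ 5.65 -3.4   0.73] rot [-0.    -0.     0.223]
[0.4245 0.1275]
t 10.12 pos [ 0.4589 -0.033   0.0143] yaw 1.7228 tilt [-0.  0. -1.] F [ 0.9  0.7 -1.9] w 0.0491 q [ 0.63  0.26 -0.71  2.05  0.21  0.91 -0.04]
delta tool cm [16.38 -0.97  0.73] rot [-0.    -0.     0.223]
```

View pics/g1.png

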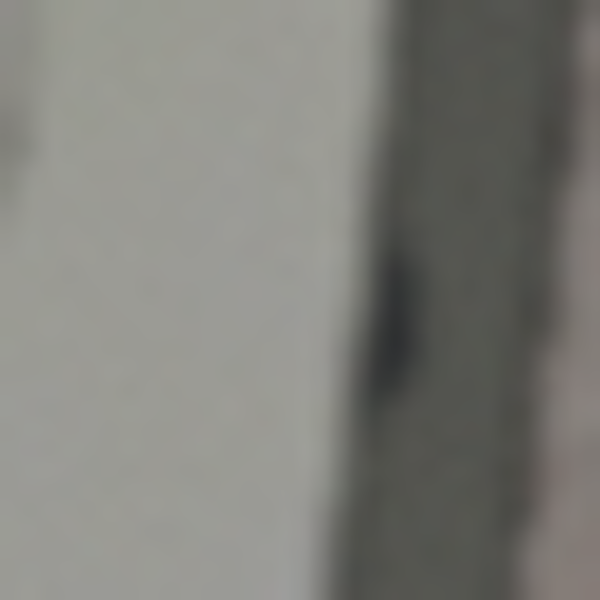

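```bash
python3 -m jog '[[0,0,0,0,0,0.056,0.13],[0,0,0,0,0,0.056,0.13],[0,0,0,0,0,0.056,0.13],[0,0,0,0,0,0.055,0.13],[1.18,-1.18,0.15,0,0,0,0.13],[1.18,-1.18,0.15,0,0,0,0.13],[1.18,-1.18,0.15,0,0,0,0.13],[1.18,-1.18,0.15,0,0,0,0.13],[0,0,0,0,0,0,0.13],[0,0,0,0,0,0,0.13]]'
python3 - <<'E'
from st import *
delta(.4152,.0175,.008,1.5)
p=r.camera("top"); s=r.camera("scene")
draw(p,[],(180,225,280,300),7,"pics/h1.png")
draw(s,[],(180,200,300,300),6,"pics/h2.png")
E
```

```text
time: 11.38
ee_pos: [0.4158, 0.0172, 0.0087]
eef_rot: [0.732, 0.682, 0.0, 0.0]
ft_force: [0.2, -0.1, -1.2]
width: 0.0492
t 11.38 pos [0.4158 0.0172 0.0087] yaw 1.4997 tilt [ 0.001 -0.    -1.   ] F [ 0.2 -0.1 -1.2] w 0.0492 q [ 0.56  0.17 -0.74  2.16  0.15  0.87 -0.34]
delta tool cm [ 0.03 -0.06  0.07] rot [ 0.001  0.    -0.   ]
```

View pics/h1.png

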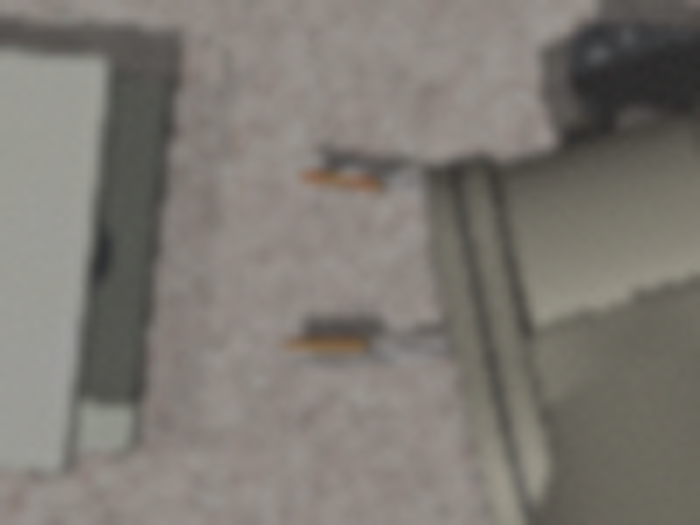

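View pics/h2.png

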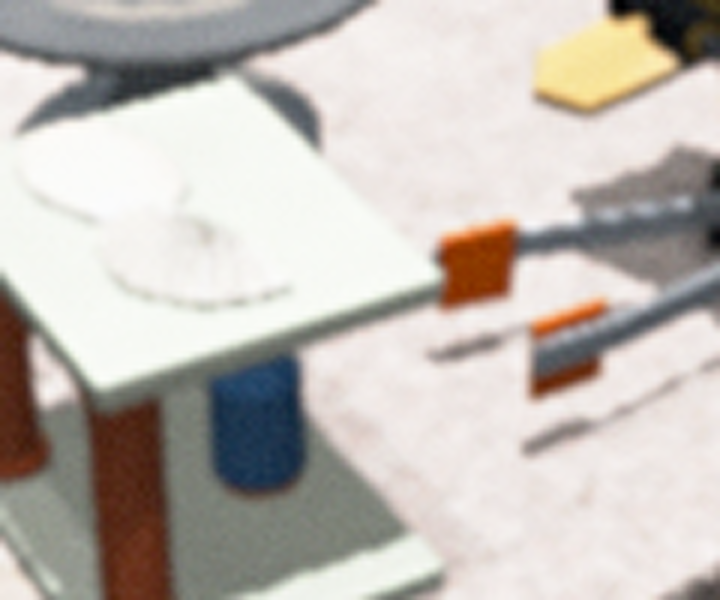

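```bash
python3 -m jog '[[1.4,-0.05,0.03,0,0,0,0.13],[1.4,-0.05,0.03,0,0,0,0.13],[1.4,-0.05,0,0,0,0,0.13],[1.4,-0.05,0,0,0,0,0.13],[1.4,0,0,0,0,0,0.13],[0,0,0,0,0,0,0.13],[0,0,0,0,0,0,0.13]]'
python3 - <<'E'
from st import *
delta(.4245-.003,.1275,.008,1.5)
p=r.camera("top"); s=r.camera("scene")
draw(p,[],(180,225,280,300),7,"pics/i1.png")
draw(s,[],(180,200,300,300),6,"pics/i2.png")
E
```

```text
time: 12.35
ee_pos: [0.4184, 0.0867, 0.0078]
eef_rot: [0.732, 0.681, -0.0, 0.0]
ft_force: [0.6, 0.1, -1.7]
width: 0.049
t 12.35 pos [0.4184 0.0867 0.0078] yaw 1.4991 tilt [-0. -0. -1.] F [ 0.6  0.1 -1.7] w 0.049 q [ 0.43  0.21 -0.78  2.13  0.19  0.87 -0.53]
delta tool cm [ 4.09  0.01 -0.02] rot [-0.     0.    -0.001]
```

View pics/i1.png

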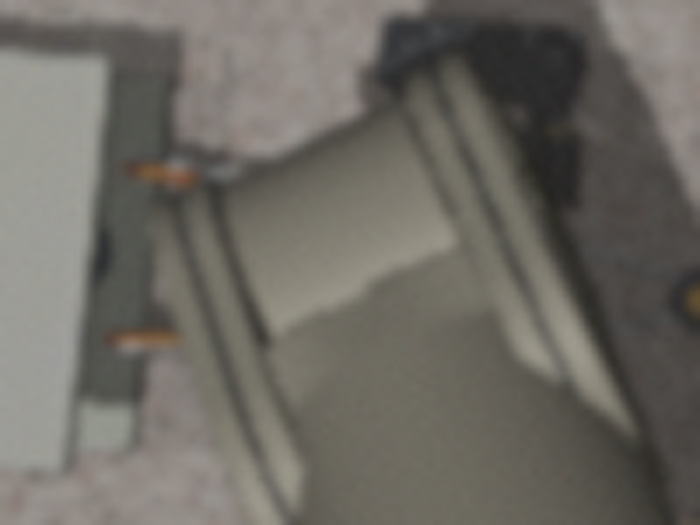

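View pics/i2.png

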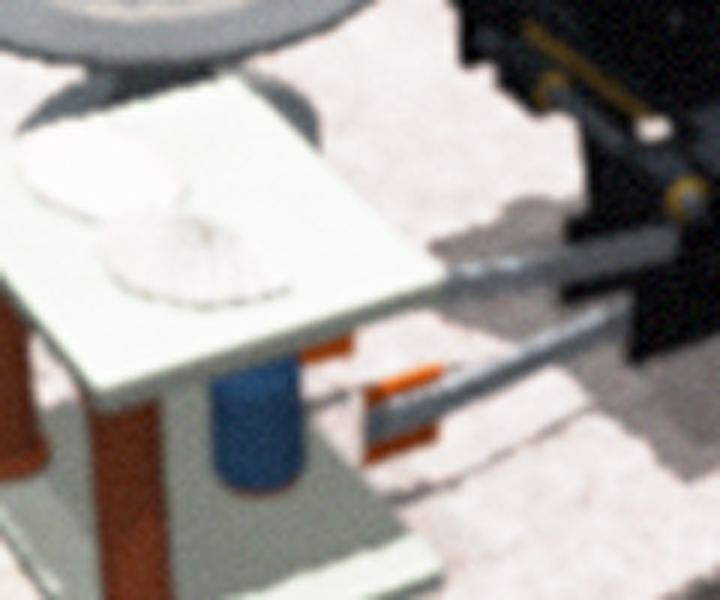

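```bash
python3 -m jog '[[1.0,-0.05,0,0,0,0,0.13],[1.0,-0.05,0,0,0,0,0.13],[1.0,0,0,0,0,0,0.13],[1.1,0,0,0,0,0,0.13],[0,0,0,0,0,0,0.13],[0,0,0,0,0,0,0.13]]'
python3 - <<'E'
from st import *
delta(.4245-.003,.1275,.008,1.5)
p=r.camera("top"); s=r.camera("scene")
draw(p,[],(140,205,240,305),6,"pics/j1.png")
draw(s,[],(180,200,300,300),6,"pics/j2.png")
E
```

```text
time: 13.2
ee_pos: [0.4202, 0.1283, 0.0079]
eef_rot: [0.732, 0.682, -0.0, 0.0]
ft_force: [0.8, 0.0, -2.0]
width: 0.0489
t 13.2 pos [0.4202 0.1283 0.0079] yaw 1.5 tilt [-0. -0. -1.] F [ 0.8  0.  -2. ] w 0.0489 q [ 0.35  0.24 -0.8   2.1   0.22  0.89 -0.65]
delta tool cm [-0.07  0.14 -0.01] rot [-0.  0. -0.]
```

View pics/j1.png

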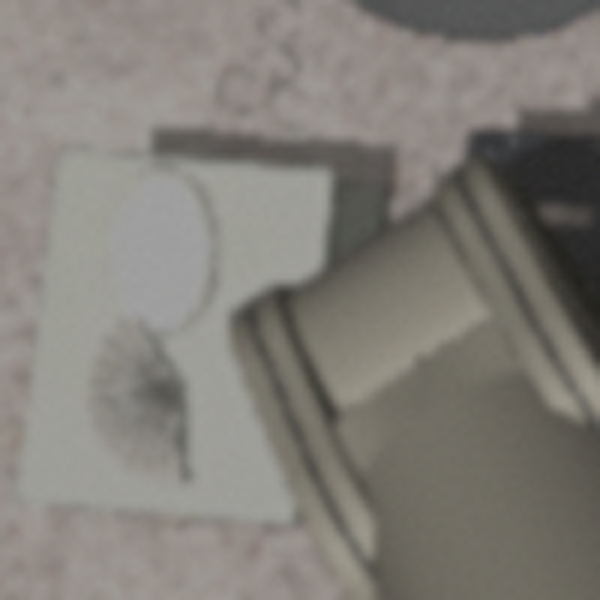

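View pics/j2.png

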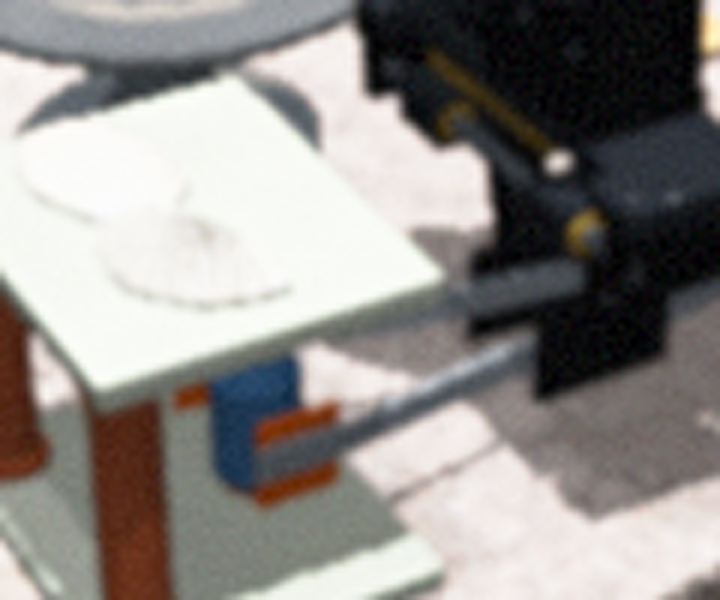

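Run:
```python
from jf import *
b=(180,200);S=lambda sg,x,z,uv:("s",sg,x,z,U(uv,b,6))
obs=[S(1,.146,0,(259,506)),S(1,.146,.034,(256,420)),S(1,.114,.034,(338,403)),S(1,.114,0,(337,487)),S(-1,.146,0,(178,406))]
q0=np.array([.420,.1255,.020,1.495,.025,.032,.063]);w=np.array([300,0,100,100,100,500,100.])
x,res=fit(obs,q0,q0,w);print(x.round(4));print(res[:10].reshape(-1,2).round(1).tolist())
print("jaw centre",((jaw(x,1,.13,.017)+jaw(x,-1,.13,.017))/2).round(4))
d=np.array([.4202,.1283])+.1269*np.array([np.cos(1.5),np.sin(1.5)])+.0015*np.array([np.sin(1.5),-np.cos(1.5)]);print("kin",d)
```

```text
[0.4203 0.1263 0.0214 1.4916 0.0268 0.0321 0.0621]
[[-0.1, 0.4], [0.2, 1.0], [0.2, -1.1], [0.3, -1.5], [-0.6, 0.7]]
jaw centre [0.4306 0.2553 0.0419]
kin [0.43067279 0.25477601]
```

```bash
python3 -m jog '[[0,0.2,0.4,0,0,0,0.13],[0,0,0,0,0,0,0.13],[0,0,0,0,0,0,0.05],[0,0,0,0,0,0,0.0],[0,0,0,0,0,0,-0.05],[0,0,0,0,0,0,-0.08]]' 30
python3 - <<'E'
from st import *
s=r.camera("scene"); draw(s,[],(180,200,300,300),6,"pics/k2.png"); print(r.read_state()["width"])
E
```

```text
time: 14.05
ee_pos: [0.4223, 0.1283, 0.004]
eef_rot: [0.732, 0.682, 0.0, 0.0]
ft_force: [-0.2, -0.4, -1.9]
width: 0.0412
0.040926629740725536
```

View pics/k2.png

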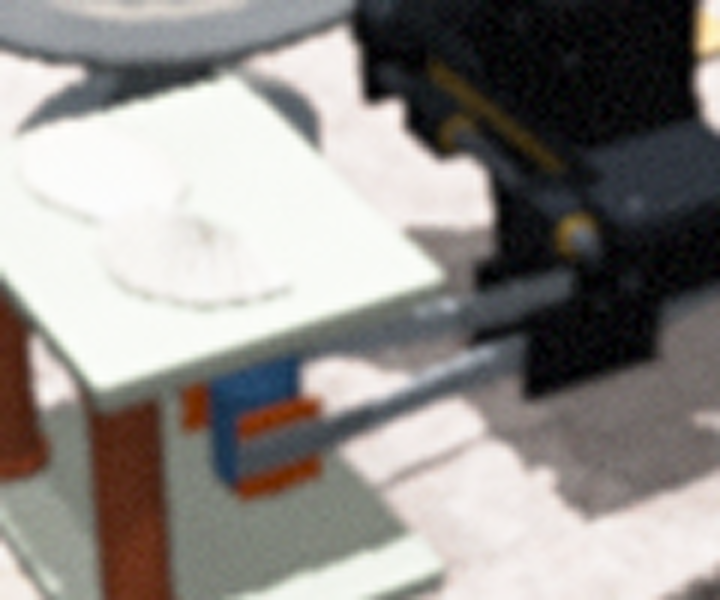

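```bash
python3 -m jog '[[0,0,0,0,0,0,-0.1],[0,0,0,0,0,0,-0.13],[0,0,0,0,0,0,-0.16],[0,0,0,0,0,0,-0.25],[0,0,0,0,0,0,-0.4],[0,0,0,0,0,0,-1],[0,0,0,0,0,0,-1],[0,0,0,0,0,0,-1]]' 30
python3 - <<'E'
from st import *
s=r.camera("scene"); draw(s,[],(180,200,300,300),6,"pics/k3.png"); print(r.read_state()["width"])
E
```

```text
time: 15.1
ee_pos: [0.4222, 0.1283, 0.0039]
eef_rot: [0.732, 0.682, -0.0, 0.0]
ft_force: [-0.7, -0.9, -0.5]
width: 0.0375
0.03761714981448238
```

View pics/k3.png

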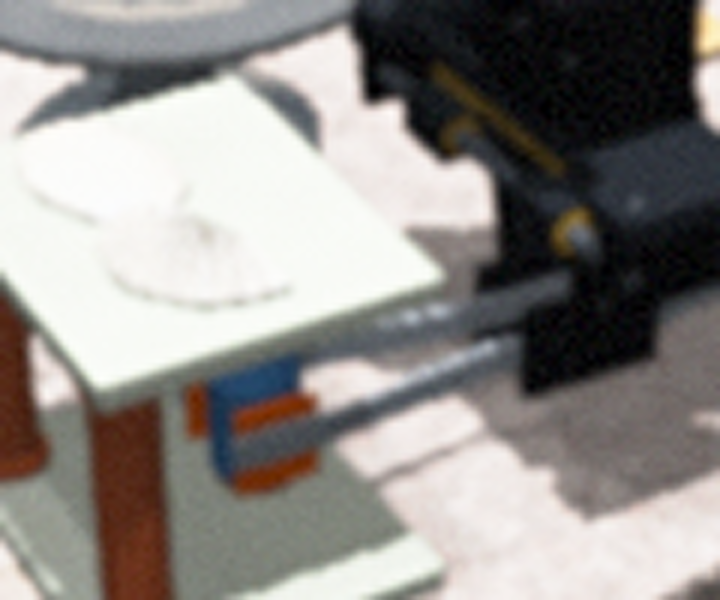

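```bash
python3 -m jog '[[0,0,0,0,0,0,-1],[0,0,-0.3,0,0,0,-1],[0,0,-0.5,0,0,0,-1],[0,0,-0.6,0,0,0,-1],[0,0,-0.6,0,0,0,-1],[0,0,-0.5,0,0,0,-1],[0,0,0,0,0,0,-1],[0,0,0,0,0,0,-1]]' 38
python3 - <<'E'
from st import *
delta(.422,.128,.03,1.5)
s=r.camera("scene"); draw(s,[],(180,200,300,300),6,"pics/k4.png"); print(r.read_state()["width"])
E
```

```text
time: 16.15
ee_pos: [0.4222, 0.1282, 0.0288]
eef_rot: [0.732, 0.682, -0.0, 0.0]
ft_force: [-0.1, -0.9, -1.6]
width: 0.0375
t 16.15 pos [0.4222 0.1282 0.0288] yaw 1.4997 tilt [-0. -0. -1.] F [-0.1 -0.9 -1.6] w 0.0375 q [ 0.37  0.2  -0.82  2.08  0.18  0.93 -0.61]
delta tool cm [-0.02 -0.02 -0.12] rot [-0.  0. -0.]
0.037471782818434
```

View pics/k4.png

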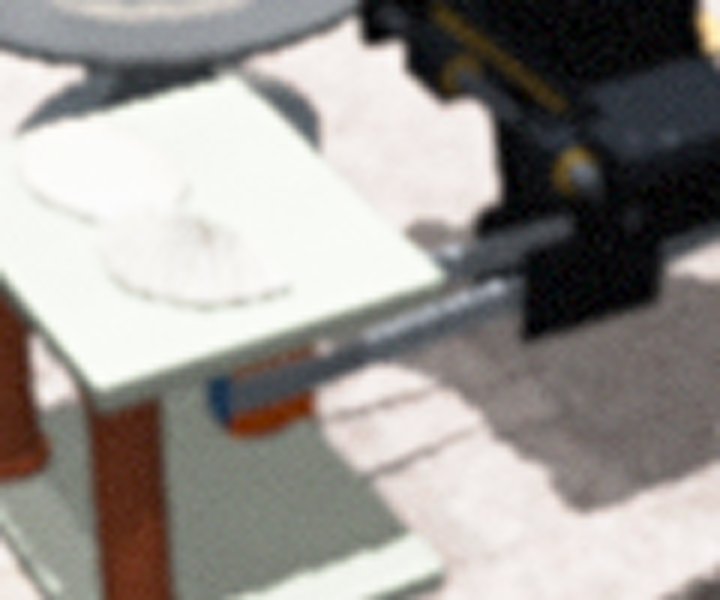

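The vase is lifted clear of the board: its bottom edge moved from row 490 to about 428 in the zoom, and it is still under the shelf. Now I draw it straight out.

```bash
python3 -m jog '[[-0.6,0,0,0,0,0,-1],[-1.2,0,0,0,0,0,-1],[-1.6,0,0,0,0,0,-1],[-1.8,0,0,0,0,0,-1],[-1.8,0,0,0,0,0,-1],[-1.8,0,0,0,0,0,-1],[-1.8,0,0,0,0,0,-1],[-1.8,0,0,0,0,0,-1],[-1.6,0,0,0,0,0,-1],[-1.2,0,0,0,0,0,-1],[-0.6,0,0,0,0,0,-1],[0,0,0,0,0,0,-1]]' 38
python3 - <<'E'
from st import *
delta(.422,.128,.03,1.5)
s=r.camera("scene"); draw(s,[],(180,180,340,300),5,"pics/l1.png"); print(r.read_state()["width"])
E
```

```text
time: 17.7
ee_pos: [0.411, -0.0296, 0.029]
eef_rot: [0.732, 0.681, 0.0, 0.0]
ft_force: [0.5, 0.1, -1.8]
width: 0.0374
t 17.7 pos [ 0.411  -0.0296  0.029 ] yaw 1.4992 tilt [ 0. -0. -1.] F [ 0.5  0.1 -1.8] w 0.0374 q [ 0.64  0.11 -0.7   2.15  0.09  0.91 -0.18]
delta tool cm [15.8  -0.03 -0.11] rot [ 0.     0.    -0.001]
0.037331781032877216
```

View pics/l1.png

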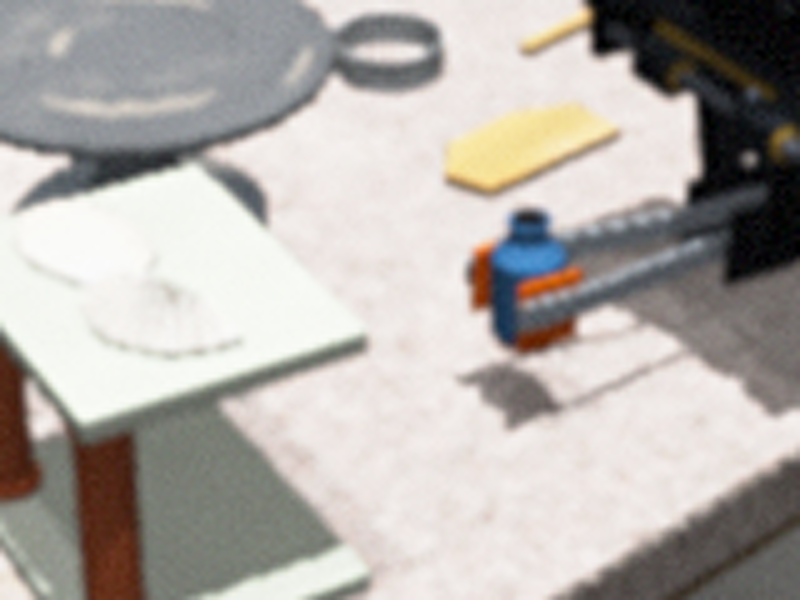

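```bash
python3 -m jog '[[0,0,-0.5,0,0,0,-1],[0,0,-1,0,0,0,-1],[0,0,-1.4,0,0,0,-1],[0,0,-1.4,0,0,0,-1],[0,0,-1.4,0,0,0,-1],[0,0,-1.4,0,0,0,-1],[0,0,-1.4,0,0,0,-1],[0,0,-1.4,0,0,0,-1],[0,0,-1,0,0,0,-1],[0,0,-0.6,0,0,0,-1],[0,0,-0.3,0,0,0,-1],[0,0,0,0,0,0,-1],[0,0,0,0,0,0,-1],[0,0,0,0,0,0,-1],[0,0,0,0,0,0,-1]]' 38
python3 - <<'E'
from st import *
delta(.411,-.03,.147,1.5)
s=r.camera("scene");p=r.camera("top"); 
R=np.array([.411,-.03])+.127*np.array([np.cos(1.5),np.sin(1.5)])
V=[circ(*R,z,.017) for z in(.10,.155,.201)]
draw(s,V,(200,120,340,220),5.5,"pics/m1.png");draw(s,[],(200,120,340,220),5.5,"pics/m2.png")
cv2.imwrite("pics/m3.png",p["frame"][:,:,::-1]); cv2.imwrite("pics/m4.png",s["frame"][:,:,::-1])
print(r.search_frame(s,"vase")[:2])
E
```

```text
time: 19.62
ee_pos: [0.411, -0.0293, 0.1468]
eef_rot: [0.732, 0.682, -0.0, -0.0]
ft_force: [-0.5, -0.5, -1.6]
width: 0.0374
t 19.62 pos [ 0.411  -0.0293  0.1468] yaw 1.4998 tilt [-0.  0. -1.] F [-0.5 -0.5 -1.6] w 0.0374 q [ 0.68 -0.08 -0.68  2.03 -0.05  1.18 -0.05]
delta tool cm [-0.07  0.01 -0.02] rot [-0. -0. -0.]
[{'rect': [277.2, 173.6, 292.4, 201.9], 'score': 0.67}]
```

View pics/m1.png

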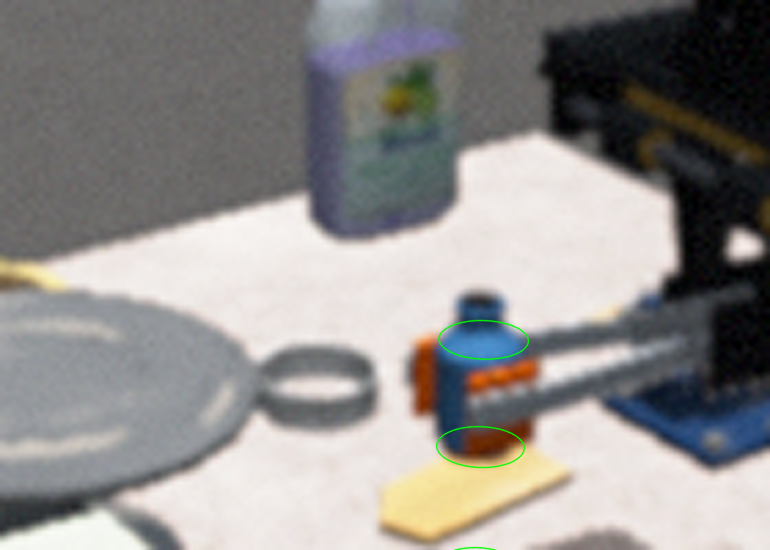

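View pics/m2.png

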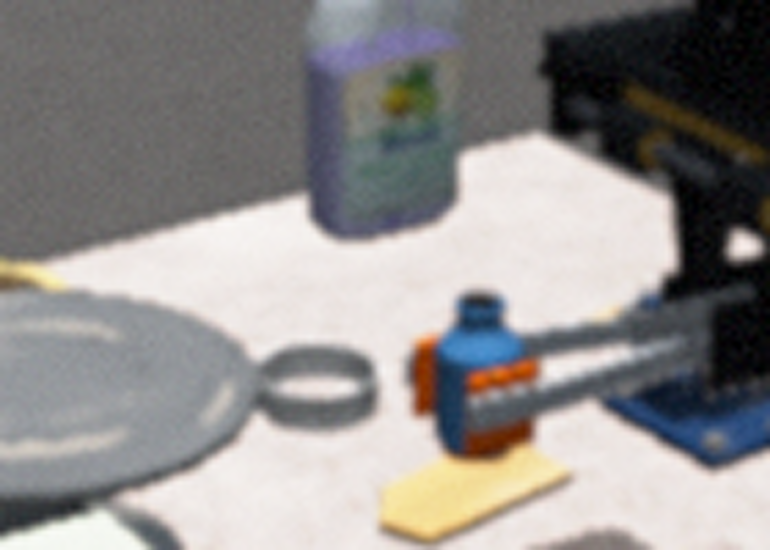

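View pics/m3.png

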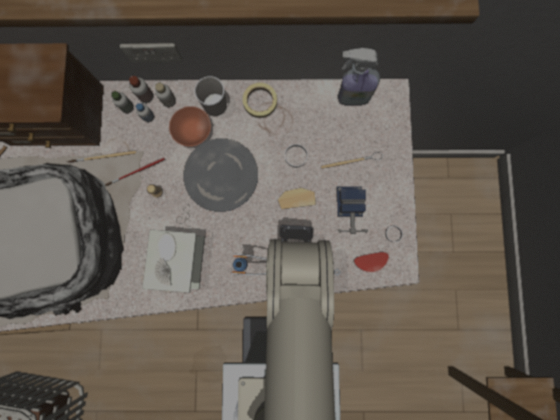

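The vase is upright with its foot at about 0.155 m (it sits on the overlay ring), some 10 cm in front of the stand. The bystanders haven't moved, so I'm handing in.

```bash
python3 -c "
from bench import r
s=r.read_state();print(s['time'],s['width'],s['ft_force'])
print(r.close_job())"
```

```text
19.775 0.03770529113788902 [ 0.38729694  1.19608977 -1.51126392]
the job is handed in; nothing more can be done
None
```

The vase is off the board and out of the stand, held upright in the tongs, and I handed the job in at 19.8 s of the 48 s.

I picked the tongs up by their grips, squeezed to about 50 mm, and reached in through the open front with the jaws either side of the vase. I closed them on it (37.5 mm over the grips), lifted it about 25 mm under the shelf, drew it out about 16 cm and raised it.

**Last checks:**
- **Height and position:** the foot is about 15 cm above the worktop, with the vase roughly 10 cm in front of the stand.
- **Grip:** the width held steady at 37.4–37.7 mm with a 38 N grip, and the wrist forces I read were about 2 N at most.
- **Bystanders:** in the last top picture the wheel, vice and loose things look unmoved.

**What disagreed:**
- **Gripper height:** the pictures showed the gripper about 28 mm higher than its reported position. I checked this with guarded steps down and corrected for it. I don't know the cause.
- **Tongs angle:** they rode slightly jaws-up, by about 0.025 rad. The vase still looked upright.
- **Vase position:** the two cameras differed by about 4 mm, which was well within the jaw gap.

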